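# Set a finial at the extraction port and hold its sprung shutter half open

### The arm

A 6-joint arm with a two-finger parallel gripper is mounted at the origin on the work surface. World frame = base frame: x ahead of the robot, y to its left, z up, the work surface at z = 0. Lengths are in mm, angles in degrees, forces in N, time in s.
With the tool pointing down it reaches from about 275 to 750 mm from the base axis. Payload 10.2 kg.
Tool frame: the origin (TCP) lies on the centre line of the jaws, within the pads' length; the fingertips stand 17 mm ahead of it and the grasp point (between the pads) lies 2 mm behind it (arm.finger_overhang is the distance from the TCP to the fingertips, in mm); z points along the fingers, y is the line along which they close (so a half turn about z gives the same grasp; the last joint's range is limited). The gripper opens to 88 mm and grips with 3 to 60 N. Pads are 18 mm wide; open, the fingers measure 123 mm over their backs; the gripper's body (75 mm by 187 mm) begins 45 mm behind the grasp point.
Start: joints at [56.872, 17.928, 85.812, -0, 76.261, -12.8], TCP at [182.399, 492.303, 255.72] pointing down, gripper open.
Joint ranges: [-168.41, 168.41], [-55.51, 124.54], [10.69, 146.95], [-70.63, 250.63], [1, 178], [-165.06, 165.06]. Speed limits (degrees/s): [136.94, 136.94, 172.46, 180, 180, 180].

### API

Orientations are given as a 3x3 rotation matrix whose columns are the frame's x, y, z axes.
In Python, from bench import arm gives the robot as it stands. Calls block until the motion is done:
- arm.goto(position, orientation): joint-space move of the TCP to a pose.
- arm.line_to(position, ori=None, v=150, force_limit=None): straight line of the TCP; ori=None keeps the orientation; v is the mean speed in mm/s. With force_limit (N) it stops when the force on the tool has changed by that much, and returns True; else False.
- arm.set_joints(angles): joint-space move.
- arm.ungrasp() and arm.grasp(strength=None): open the fingers fully, or close them until they stop; strength is the grip in N (None keeps the last).
- arm.pause(seconds).
- arm.solve_ik(position, orientation): joint angles nearest the present ones, or None.
- arm.get_image(name): name is "scene" or "top" or "wrist"; returns the picture (480x640x3 uint8, blue, green, red); there is no depth.
- arm.camera_info(name): a dict with "mtx" (3x3 intrinsics, pixels), "R" (3x3) and "t" (3): a world point X has camera coordinates R X + t. Camera axes: x right, y down, z forward; pixel columns grow to the right and rows downward; lengths in mm; the calibration is good to about 2 mm. A picture is of the moment at which its call begins: read the wrist's pose just before it. camera_info takes no time and is no camera call; for the wrist camera it gives the pose at the moment of the call.
A pose or a line that the arm cannot do raises arm.PlanningError and nothing moves.
- arm.close_job(): hands the job in; it is judged then, once.
Readings, each from a call of its own:
- arm.current_time(): time.
- arm.current_joint_pos(): joint angles.
- arm.current_qd(): joint speeds.
- arm.current_joint_torque(): joint torques, N m.
- arm.current_eef_pos(): TCP position.
- arm.current_ee_rot(): TCP orientation.
- arm.current_wrist_force(): force on the tool from outside, world axes, zero at the start.
- arm.current_torque(): the same for the moment, N m.
- arm.current_finger_gap(): finger opening in mm.
- arm.current_gripper_force(): force on a finger pad.
Only numpy, scipy, OpenCV 4.12 (cv2) and the standard library are available. Lean on these libraries where they do the work, as an engineer would, in place of code of your own. Each camera call takes 0.05 s, during which the arm holds its last target. There are 200 camera calls.

### The job

Take the dark walnut finial out of the rack, stand it upright by its peg in the bore of the wooden holding block at the bench extraction port, fully home, and let go of it. Then draw the port's self-closing shutter with the red grip to the red half-open mark, never opening it beyond three quarters, and finish while still holding it half open against its spring, so that I can sand the finial while the other machines keep their draught. Leave the other two finials, the mallet and the gouge where they are.

Things in the scene. Friction and masses are not known exactly. Their poses are not given: they have to be found in the camera images.
- walnut_mid (a point): Dark brown walnut finial, loose, 130 mm high, 60 to 130 g, standing peg-down in one of the rack's three holes (which one varies). Point: on its axis, half-way up; z up. Peg 22 mm diameter, 30 mm long, foot tapered; shoulder disc 46 mm diameter, its underside 35 mm below the point (on the top face when home); straight barrel 36 mm diameter, 11 mm below to 33 mm above the point: grip here.
- lime_mid (a point): The pale limewood finial in the rack, same shape and point as the walnut one. Leave it alone.
- gilt_mid (a point): The gold-coloured finial in the rack, same shape and point as the walnut one. Leave it alone.
- rack: Fixed pale wooden rack block, 235 x 75 x 44 mm, with three blind 24 mm holes in a row along its x axis, 75 mm apart, the middle one at its centre. Origin: centre of its underside, on the bench. A gripper closing along its y axis has free room on both sides of a finial.
- bore (a point): Centre of the mouth of the vertical blind bore, 24 mm diameter, 32 mm deep, in the wooden holding block: fixed at one end of the extraction port's plate, 76 x 70 mm, its top 50 mm above the bench. Axes are the port's: z up, +y away from the port, whose centre is 130 mm off.
- port (a point): Centre of the round 100 mm port, on top of its aluminium frame (150 mm square, top 23 mm above the bench), on a fixed green plate 220 x 430 x 6 mm on the bench. Its y axis runs along the plate: the holding block is at +y, the shutter opens towards -y. Spring barrels beside the frame reach 29 mm above the bench.
- grip (a point): Centre of the shutter's red grip, 52 mm above the bench: an upright block 64 mm wide (x), 16 mm thick (y, along the travel), from 27 to 77 mm above the bench, on a 190 mm aluminium crossbar; it rides with the shutter. Pinch its broad faces from above, or pull on the one facing the port. Shut, it is 115 mm from the port's centre, 32 mm clear of the frame. Axes as the port's.
- shutter (a joint): How far the shutter is open, in m: 0 shut, 0.100 fully open; it slides in the port's -y direction. Half open is 0.050: the white pointers at the crossbar's ends are then at the red marks on plate and rails (white marks: shut, fully open). Springs pull it shut, rising from 4 N shut to 9 N at half and 14 N fully open; let go, it slides shut.
- mallet_mid (a point): Wooden carver's mallet standing on its head on the bench, 82 mm in diameter, 186 mm high; this point is on its axis, half-way up. Leave it alone.
- gouge_mid (a point): Carving gouge lying on the bench, about 265 mm long, 26 mm thick; this point is about the middle of its length. Leave it alone.
Mind the look-alikes: they are no part of the job. There is more than one size of the part that bears walnut_mid; the job needs the largest.

How it is judged:
By the outcome, as a careful person would: the job done as asked, in the order asked, and still so for the second after the job is handed in, while the arm keeps its last pose, push and grip.
It also fails if it takes over 54 s, if anything falls off the work surface, if the arm or the gripper's body presses on something with over 40 N, if the wrist force passes 120 N, or if a joint passes its speed limit or range.

## Working session

There is one attempt and no reset: what is moved stays moved. The work goes in short steps, each a Python script; the robot and the scene stay as the last script left them, time stands still between calls to the robot, and variables do not carry over. Pictures are saved under pics/ and viewed, at most 10 in all, crops included, and the job is handed in when it is done.

```bash
ls; mkdir -p pics; python3 - <<'E'
from bench import arm
import cv2
for n in ("scene","top"):
    cv2.imwrite(f"pics/{n}0.png",arm.get_image(n)); i=arm.camera_info(n); print(n,i["mtx"].round(1).tolist(),i["R"].round(3).tolist(),i["t"].round(1).tolist())
print(arm.current_time())
E
```

```text
pics
scene [[492.1, 0.0, 323.8], [0.0, 492.1, 237.7], [0.0, 0.0, 1.0]] [[0.838, 0.545, -0.016], [0.372, -0.593, -0.714], [-0.398, 0.593, -0.7]] [-466.5, -149.3, 1339.8]
top [[569.8, 0.0, 329.9], [0.0, 569.8, 238.9], [0.0, 0.0, 1.0]] [[0.064, -0.998, 0.001], [-0.978, -0.063, -0.2], [0.2, 0.011, -0.98]] [-7.7, 543.4, 1624.9]
0.1
```

View pics/top0.png

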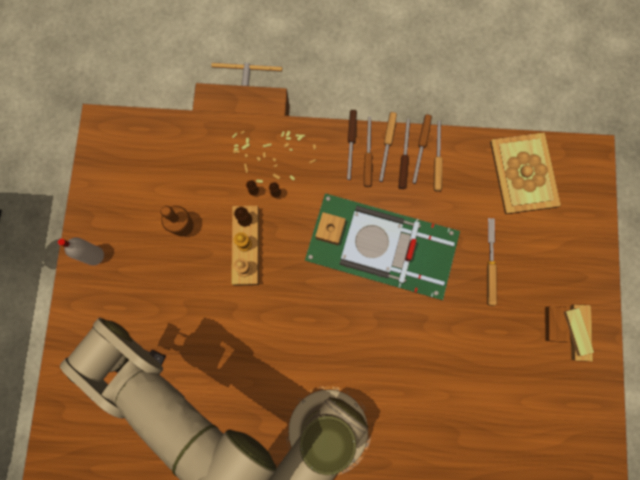

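View pics/scene0.png

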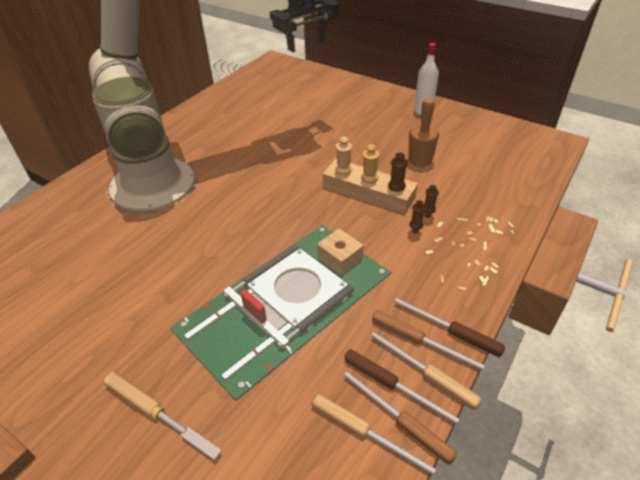

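The walnut finial is in the far rack hole: top view about (243,216), scene about (398,172). Two smaller dark look-alikes stand beside the rack. In the top view the bore is at (331,228), the port at (372,241) and the red grip at (411,250).

```bash
cat > h.py <<'E'
from bench import arm
import numpy as np, cv2
def w(info,uv,z):
    R,t,K=map(np.array,(info["R"],info["t"],info["mtx"]))
    c=-R.T@t; d=R.T@np.linalg.solve(K,[uv[0],uv[1],1.]); return c+d*(z-c[2])/d[2]
def px(info,X):
    p=np.array(info["mtx"])@(np.array(info["R"])@np.array(X,float)+info["t"]); return p[:2]/p[2]
def down(deg):  # tool pointing down, closing line (tool y) at world angle deg
    a=np.radians(deg); y=np.array([np.cos(a),np.sin(a),0]); z=np.array([0,0,-1.]); return np.column_stack([np.cross(y,z),y,z])
E
python3 - <<'E'
from h import *
T=arm.camera_info("top");S=arm.camera_info("scene")
for n,a,b,z in [("bore",(331,228),(341,245),50),("port",(372,241),(298,285),23),("gripTop",(411,250),(254,297),77),("walnutTop",(243,212),(399,157),144),("giltTop",(241,237),(371,149),144),("limeTop",(241,264),(344,142),144),
 ("small1",(252,188),(418,203),70),("small2",(275,190),(432,188),70)]:
    print(n,w(T,a,z).round(),w(S,b,z).round())
print("rack",[w(T,p,44).round()[:2].tolist() for p in [(232,207),(257,207),(258,284),(232,285)]])
i=arm.camera_info("wrist");R=np.array(i["R"]);print(i["mtx"], "cam in tool",arm.current_ee_rot().T@(-R.T@i["t"]-arm.current_eef_pos()),(R@arm.current_ee_rot()).round(3))
E
```

```text
bore [577.  26.  50.] [585.  28.  50.]
port [551. -99.  23.] [ 556. -100.   23.]
gripTop [ 521. -210.   77.] [ 530. -206.   77.]
walnutTop [586. 275. 144.] [596. 269. 144.]
giltTop [514. 274. 144.] [524. 264. 144.]
limeTop [438. 267. 144.] [453. 255. 144.]
small1 [679. 268.  70.] [675. 225.  70.]
small2 [677. 199.  70.] [680. 294.  70.]
rack [[624.0, 327.0], [629.0, 252.0], [397.0, 228.0], [390.0, 304.0]]
[[404.86564464   0.         319.86037005]
 [  0.         404.86564464 238.43816851]
 [  0.           0.           1.        ]] cam in tool [ 7.18524629e+01  2.97029845e-02 -1.29226522e+02] [[-0.001  1.    -0.   ]
 [-0.96  -0.001 -0.279]
 [-0.279 -0.     0.96 ]]
```

```bash
python3 - <<'E'
from h import *
for d in (95.6,-84.4,78,-102): 
    for p in ([590,272,250],[575,30,160],[525,-210,60],[552,-80,320]): 
        q=arm.solve_ik(p,down(d)); print(d,p,None if q is None else np.round(q))
E
```

```text
95.6 [590, 272, 250] [ 14.  34.  62.  -0.  84. -81.]
95.6 [575, 30, 160] [  -9.   29.   84.   -0.   67. -104.]
95.6 [525, -210, 60] [ -34.   36.   91.   -0.   54. -129.]
95.6 [552, -80, 320] [ -20.   20.   73.   -0.   87. -116.]
-84.4 [590, 272, 250] [14. 34. 62. -0. 84. 99.]
-84.4 [575, 30, 160] [-9. 29. 84. -0. 67. 76.]
-84.4 [525, -210, 60] [-34.  36.  91.  -0.  54.  51.]
-84.4 [552, -80, 320] [-20.  20.  73.  -0.  87.  64.]
78 [590, 272, 250] [ 14.  34.  62.  -0.  84. -64.]
78 [575, 30, 160] [ -9.  29.  84.  -0.  67. -87.]
78 [525, -210, 60] [ -34.   36.   91.   -0.   54. -112.]
78 [552, -80, 320] [-20.  20.  73.  -0.  87. -98.]
-102 [590, 272, 250] [ 14.  34.  62.  -0.  84. 116.]
-102 [575, 30, 160] [-9. 29. 84. -0. 67. 93.]
-102 [525, -210, 60] [-34.  36.  91.  -0.  54.  68.]
-102 [552, -80, 320] [-20.  20.  73.  -0.  87.  82.]
```

```bash
python3 - <<'E'
from h import *
import pickle
D={}
for n,p,d in (("port",[552,-80,320],78),("wal",[590,272,250],95.6)):
    arm.goto(p,down(d)); D[n]=arm.camera_info("wrist"); cv2.imwrite(f"pics/{n}1.png",arm.get_image("wrist")); print(arm.current_time())
pickle.dump(D,open("D.pkl","wb"))
E
```

```text
2.5833
3.9833
```

View pics/port1.png

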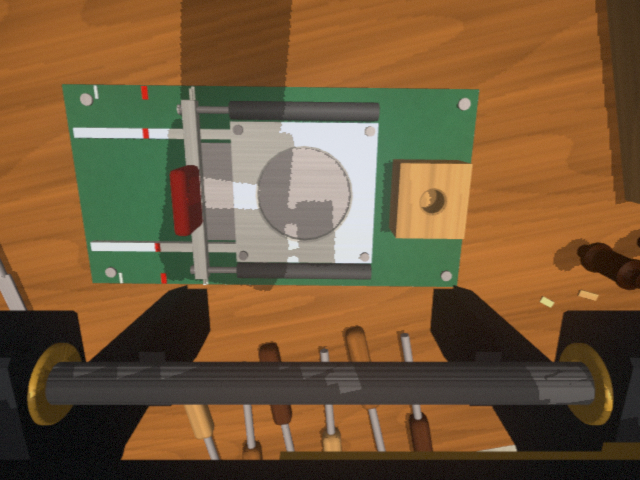

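View pics/wal1.png

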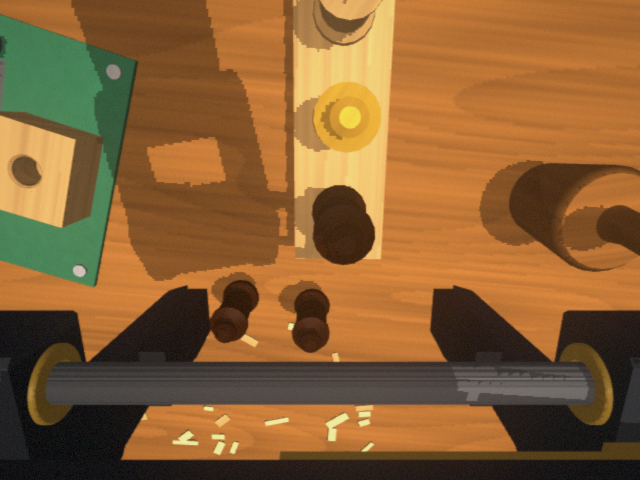

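Port view: bore mouth (432,200), port centre (304,193), red grip top about (184,201), red half marks about x=146–163. Rack view: walnut at (343,225) with its top about (345,236), gilt (348,117), rack end corners about (295,259) and (380,259).

```bash
python3 - <<'E'
from h import *
import pickle
D=pickle.load(open("D.pkl","rb")); P,W=D["port"],D["wal"]
b=w(P,(432,200),50);c=w(P,(304,193),23)
print("bore",b,w(W,(26,171),50),"port",c,"ang",np.degrees(np.arctan2(*(b-c)[1::-1])),np.linalg.norm((b-c)[:2]))
for n,p in (("tr",(478,90)),("br",(461,286)),("tl",(63,85)),("bl",(92,283))): print("plate",n,w(P,p,6))
print("gilt",w(W,(347,117),50),w(W,(349.5,117.5),144),"waltop",w(W,(344,233),135), "rack",w(W,(295,259),44),w(W,(380,259),44))
# silhouettes of model walnut
im=cv2.imread("pics/wal1.png"); m=(im.max(2)<75)
m[:,:305]=0;m[:,385:]=0;m[:175]=0;m[270:]=0
ys,xs=np.where(m);print("blob x",np.percentile(xs,[1,50,99]),"y",np.percentile(ys,[1,50,99]))
cv2.imwrite("pics/c.png",cv2.resize(np.hstack([im[160:280,270:400],cv2.imread("pics/port1.png")[140:260,130:260],cv2.imread("pics/port1.png")[140:260,370:500]]),None,fx=2,fy=2,interpolation=cv2.INTER_CUBIC))
E
```

```text
bore [579.32393873  29.46582903  50.        ] [580.35697497  31.0797413   50.        ] port [550.14257862 -96.10164999  23.        ] ang 76.91692905748641 128.91370588969684
plate tr [485.76736114 101.40010107   6.        ]
plate br [699.45428753  59.63733806   6.        ]
plate tl [ 392.20545414 -314.95257121    6.        ]
plate bl [ 605.17975535 -364.91877136    6.        ]
gilt [514.16071779 284.80199794  50.        ] [515.63841066 280.32696571 144.        ] waltop [584.74961495 285.50297576 135.        ] rack [636.82552829 253.34543552  44.        ] [629.7520687  327.48057438  44.        ]
blob x [315. 341. 371.] y [189. 227. 261.]
```

View pics/c.png

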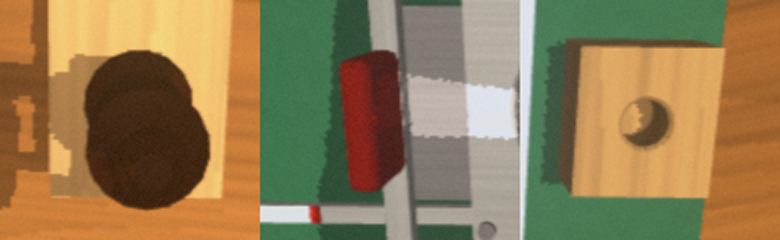

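```bash
python3 - <<'E'
from h import *
import pickle
W=pickle.load(open("D.pkl","rb"))["wal"]
print(w(W,(339,211.5),46))
for z in (120,130,140): print(z,w(W,(343.5,233.5),z))
for X in ([588,286,46],[588,286,125],[591,284,46],[591,284,125]): print(X,px(W,X))
E
```

```text
[590.45973001 286.99503663  46.        ]
120 [589.16432138 286.5203997  120.        ]
130 [586.45648938 285.65825084 130.        ]
140 [583.74865738 284.79610198 140.        ]
[588, 286, 46] [338.13843068 208.53684213]
[588, 286, 125] [343.3316968 233.7661338]
[591, 284, 46] [335.39386434 211.79472543]
[591, 284, 125] [339.7862462  237.88202674]
```

```bash
python3 - <<'E'
from h import *
import pickle
R=down(95.5); x,y=589.5,286.5
arm.goto([x,y,190],R)
print(arm.line_to([x,y,102],v=80,force_limit=8))
arm.grasp(20); print("gap",arm.current_finger_gap(),arm.current_wrist_force().round(1),arm.current_eef_pos().round(1))
arm.line_to([x,y,135],v=60); print(arm.current_wrist_force().round(1)); arm.line_to([x,y,205],v=120)
print("gap",arm.current_finger_gap(),arm.current_gripper_force())
arm.goto([579.7,30,175],down(77))
i=arm.camera_info("wrist"); cv2.imwrite("pics/held.png",arm.get_image("wrist")); pickle.dump(i,open("H.pkl","wb"))
print(arm.current_wrist_force().round(1),arm.current_time())
# expected silhouettes if axis is on TCP: shoulder ring/top
for z in (175-102+44,175-102+144): print(px(i,[579.7,30,z]))
print("bore px",px(i,[579.7,30,50]))
E
```

```text
False
gap 38.23920278010308 [ 0.2  0.2 -1.7] [589.5 286.5 102. ]
[-0.2  0.5 -0.6]
gap 38.30793597836133 19.71740886918269
[-0.1 -0.2 -0.8] 8.9
[317.82294422 272.45660424]
[316.04829008 412.65144192]
bore px [318.29032585 235.53420333]
```

View pics/held.png

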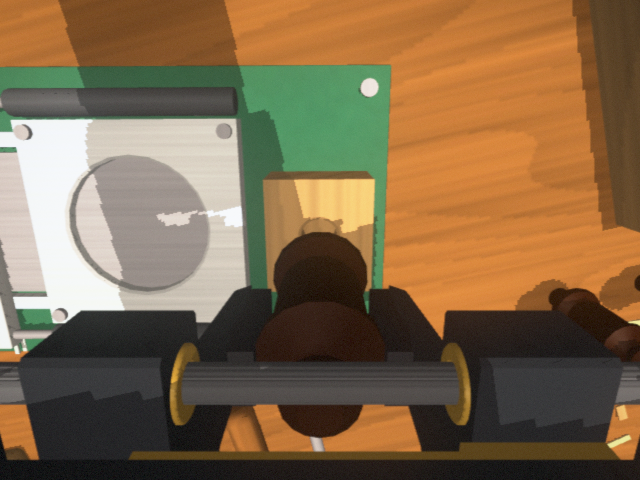

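The finial is held upright. Its shoulder circle is centred at about (320,277) with the bore edge at (319,218), which agrees with the prediction to about 1 mm. I'll insert it now.

```bash
python3 - <<'E'
from h import *
b=[579.7,30]
arm.line_to([*b,144],v=80); print(arm.current_wrist_force().round(1))
print(arm.line_to([*b,106],v=30,force_limit=10),arm.current_eef_pos().round(2),arm.current_wrist_force().round(1),arm.current_torque().round(2),arm.current_finger_gap(),arm.current_time())
E
```

```text
[ 0.  -0.2 -0.9]
True [579.84  30.   107.87] [-1.  -0.5  4.5] [ 0.08  0.17 -0.02] 38.34950283883623 10.575
```

Home: stopped at z = 107.9 against an expected 108. I'll release, retreat and go over the grip.

```bash
python3 - <<'E'
from h import *
import pickle
arm.ungrasp(); arm.line_to([579.8,30,215],v=120)
u=np.array([np.cos(np.radians(77)),np.sin(np.radians(77)),0]); 
g=np.array([550.3,-96.1,0])-115*u; print("grip",g)
arm.goto([g[0],g[1],215],down(77))
i=arm.camera_info("wrist"); cv2.imwrite("pics/grip.png",arm.get_image("wrist")); pickle.dump(i,open("G.pkl","wb"))
print("grip top expected",px(i,[g[0],g[1],77]),arm.current_time())
cv2.imwrite("pics/sc2.png",arm.get_image("scene")[180:400,150:450].repeat(2,0).repeat(2,1))
E
```

```text
grip [ 524.43062875 -208.15255745    0.        ]
grip top expected [318.32235513 230.33260897] 13.5
```

View pics/grip.png

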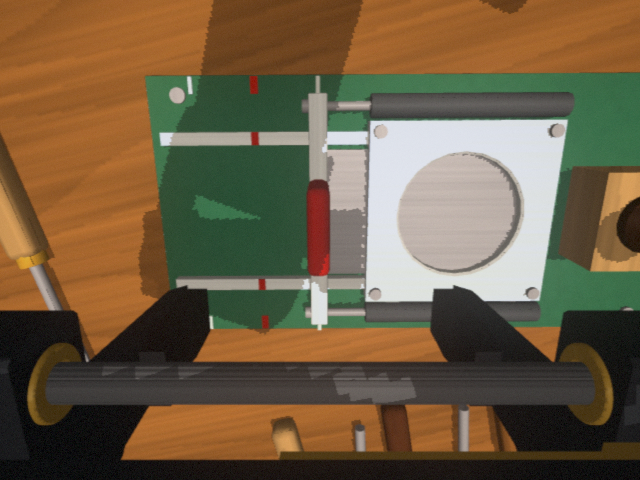

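View pics/sc2.png

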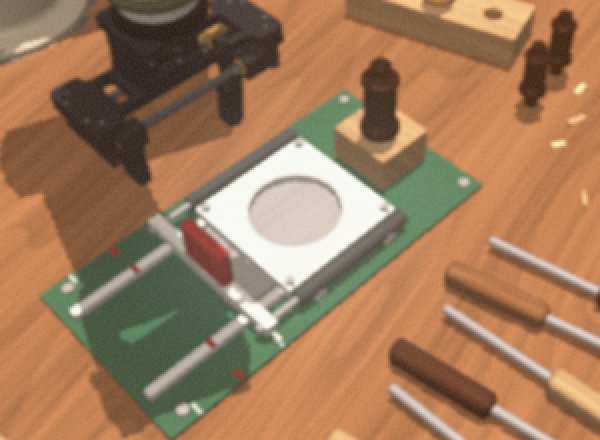

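The finial stands home in the block. The grip top is at (318,228), where predicted, and the bar is still shut with the red marks at (254,85) and (265,322). I'll pinch it and draw it 50 mm.

```bash
python3 - <<'E'
from h import *
import pickle
G=pickle.load(open("G.pkl","rb"))
for a,b in (((318,80),(254,85)),((320,327),(265,322))): d=w(G,b,6)-w(G,a,6); print("mark shift",d.round(1),np.degrees(np.arctan2(-d[1],-d[0])),np.linalg.norm(d))
u=np.array([np.cos(np.radians(77)),np.sin(np.radians(77)),0]); g=np.array([524.4,-208.2,58])
print(arm.line_to(g,v=100,force_limit=10))
arm.grasp(40); p=arm.current_eef_pos(); print("gap",arm.current_finger_gap(),p.round(2),arm.current_wrist_force().round(1))
arm.line_to(g-25*u,v=40); print(arm.current_wrist_force().round(1))
arm.line_to(g-50*u,v=40); arm.pause(.3)
e=arm.current_eef_pos(); print((e-p).round(2),(p-e)@u,arm.current_wrist_force().round(1),arm.current_wrist_force()@u,arm.current_torque().round(2),arm.current_finger_gap(),arm.current_time())
G=arm.camera_info("wrist"); cv2.imwrite("pics/half.png",arm.get_image("wrist")); pickle.dump(G,open("F.pkl","wb"))
cv2.imwrite("pics/sc3.png",cv2.resize(arm.get_image("scene")[210:410,150:410],None,fx=3,fy=3,interpolation=cv2.INTER_CUBIC))
E
```

```text
mark shift [ -7.7 -49.7   0. ] 81.15398080988697 50.27374415355241
mark shift [-16.5 -48.4   0. ] 71.19118022636108 51.12817031637841
False
gap 15.769866664952465 [ 524.37 -208.31   57.98] [-1.2 -0.2 -1.1]
[2.5 5.3 1. ]
[-1.064e+01 -4.740e+01  2.000e-02] 48.58289913456857 [4.5 6.9 0.5] 7.776989883063575 [ 1.06 -0.74  0.12] 15.641021644301967 18.2
```

View pics/half.png

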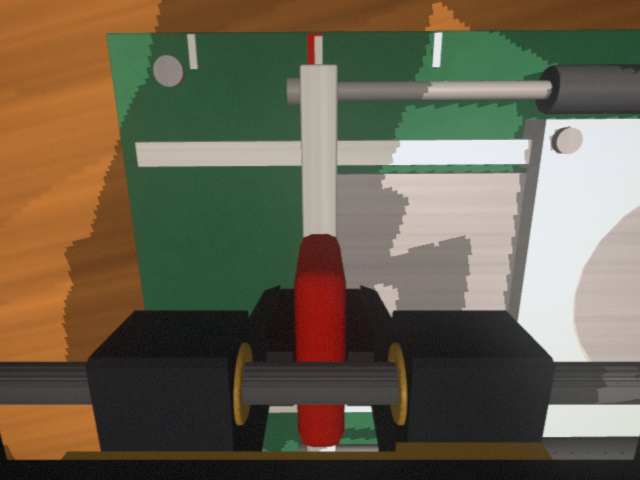

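View pics/sc3.png

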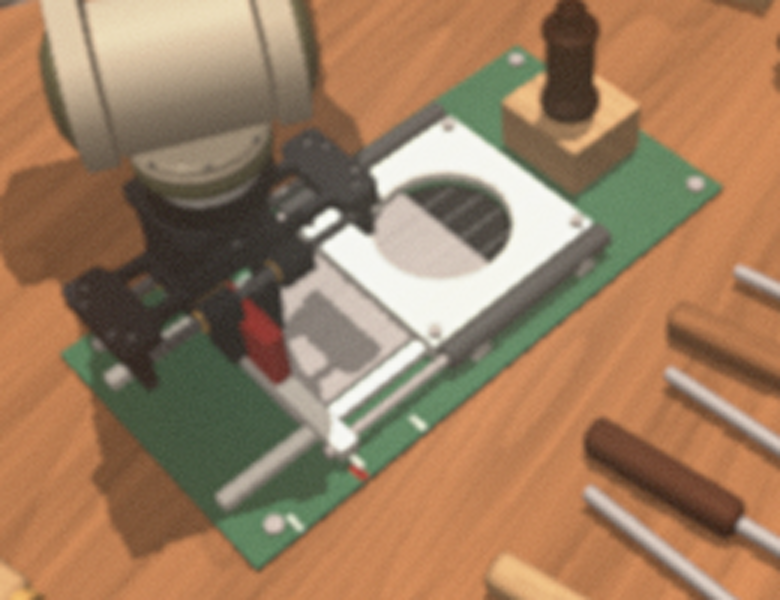

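The pointer at 318.5 px sits about 4 px short of the red mark, whose centre is about 314.8 px (midway between the white marks at 437 and 192.5). That is 1.5 mm, which matches the measured 48.6 mm, so I'll correct by that.

```bash
python3 - <<'E'
from h import *
u=np.array([np.cos(np.radians(77)),np.sin(np.radians(77)),0]); g=np.array([524.4,-208.2,58]); p=np.array([524.37,-208.31,57.98])
arm.line_to(g-51.5*u,v=20); arm.pause(.5)
e=arm.current_eef_pos(); print((p-e)@u,arm.current_wrist_force().round(1),arm.current_finger_gap(),arm.current_gripper_force())
i=arm.get_image("wrist"); print(i[52,290:340].tolist()[::2])
arm.pause(.5); print((p-arm.current_eef_pos())@u,arm.current_time())
E
```

```text
50.02383027078909 [ 4.6  7.1 -0.1] 15.686305040495792 40.00428596511483
[[51, 79, 45], [54, 77, 47], [56, 79, 48], [55, 80, 48], [55, 81, 47], [57, 81, 48], [57, 81, 50], [54, 77, 45], [51, 77, 46], [53, 81, 49], [47, 70, 73], [28, 38, 149], [101, 110, 162], [156, 170, 180], [158, 171, 179], [156, 172, 179], [103, 113, 162], [25, 35, 147], [51, 73, 77], [58, 82, 54], [51, 78, 44], [57, 80, 51], [55, 78, 48], [56, 81, 49], [54, 81, 48]]
50.069130236286796 19.6
```

The pointer is now centred on the red mark, with red showing equally on both sides, and holding steady at 50.0 mm.

```bash
python3 -c "
from bench import arm
print(arm.close_job())"
```

```text
the job is handed in; nothing more can be done
None
```

The walnut finial stands fully home in the holding block and released, the shutter is held half open at 50.0 mm on the red mark, and the job was handed in at about 20 s; no verdict came back.

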